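# Strip the exposure stack beside the mask aligner

### The arm

A 7-joint arm with a two-finger parallel gripper is mounted at the origin on the work surface. World frame = base frame: x ahead of the robot, y to its left, z up, the work surface at z = 0. Lengths are in m, angles in degrees, forces in N, time in s.
With the tool pointing down it reaches from about 0.4 to 0.925 m from the base axis. Payload 4.1 kg.
Tool frame: the origin (TCP) lies at the very end of the fingers, on their centre line; the grasp point (between the pads) lies 19 mm behind it; z points along the fingers, y is the line along which they close (so a half turn about z gives the same grasp; the last joint's range is limited). The gripper opens to 85 mm and grips with 20 to 120 N. Pads are 22 mm wide; open, the fingers measure 114 mm over their backs; the gripper's body (76 mm by 85 mm) begins 54 mm behind the grasp point. The pads swing forward as they close: fully open they stand 13 mm farther back than shut.
Start: joints at [-78.724, 22.827, 2.584, 88.041, -1.071, 69.15, -2.905], TCP at [0.189, 0.622, 0.231] pointing down, gripper open.
Joint ranges: [-161.44, 161.44], [-28.35, 127.94], [-78.24, 83.42], [0, 140.83], [-78.03, 258.03], [13.02, 114.36], [-168.23, 168.23]. Speed limits (degrees/s): [147.25, 147.25, 180, 180, 180, 180, 180].

### API

Orientations are given as [roll, pitch, yaw] about the fixed x, y, z axes, in that order (R = Rz(yaw) Ry(pitch) Rx(roll)).
In Python, from rig import r gives the robot as it stands.
- The arm moves only by the tool servo_tool, never from a script. Its argument "increments" is a list of rows, each an object of numbers: "tx", "ty", "tz": the shift along the tool's x, y, z in m; "roll": the turn about the tool's z in units of 10 degrees (1.0 is 10 degrees); "claw": the finger opening in m, from 0 to 0.0854. In form: [{"tx": .., "ty": .., "tz": .., "roll": .., "claw": ..}, ...]. A call has 1 to 5 rows; each row is the pose to reach, as a shift and turn from the pose commanded when the call began, along the tool's axes at that moment; what a row does not reach only later rows make up. A row lasts 1/8 s, in which the tool goes at most 62.5 mm and 10.7 degrees, less where a joint would pass 70% of its speed; a pose out of reach is approached as far as the arm can. A call with a gripper value outside its range is refused whole. The fingers move at their own pace and stop on an object; "grip_force" is the grip in N (left out, the last holds). Time passes only in rows, so rows that repeat a pose let the fingers close. It gives the time, the measured TCP pose, the force, the opening and the grip force at its end, in the units of the state.
- r.get_state(): the state, without advancing time (a new reading comes with each control period).
- r.camera(name): name is "side" or "top"; returns a dict with "pixels" (480x640x3 uint8, red, green, blue), "vfov" (degrees; the focal length in pixels is half the picture's height over the tangent of half this angle, whatever the lens; pixels are square), "cx", "cy" (the principal point, pixels), "position" and "rotation" of the camera in the world. Camera axes: x right, y down, z forward; pixel columns grow to the right and rows downward; lengths in m; the calibration is good to about 2 mm. A picture is of the moment at which its call begins. There is no depth.
- r.job_done(): hands the job in; it is judged then, once.
The state is a dict: "time": time; "joint_pos": joint angles; "joint_velocities": joint speeds; "joint_efforts": joint torques, N m; "tool_pos": TCP position; "eef_rot": TCP orientation; "wrist_force": force on the tool from outside, world axes, zero at the start; "moment": the same for the moment, N m; "width": opening from 0.0 (shut) to 1.0 (fully open); "finger_force": force on a finger pad.
Only numpy, scipy, OpenCV 4.12 (cv2) and the standard library are available. Lean on these libraries where they do the work, as an engineer would, in place of code of your own. Each camera call takes 0.05 s, during which the arm holds its last target. There are 200 camera calls.

### The job

The exposure is done: take the stack on the dark platen apart from the top down, one piece at a time, always upright, and put each piece away before taking the next. Stand the weight in the middle of the round pedestal, lay the square block flat in the round dish, thread the ring over the pin of the spindle stand down onto its foot, and lay the rectangular plate flat in the rectangular tray, lengthwise. Set every piece down gently, and let go of it.

Things in the scene. Friction and masses are not known exactly. Their poses are not given: they have to be found in the camera images.
- platen: Fixed dark steel disc, 140 mm across, 8 mm thick, on which the stack stands at the start. Origin: centre of its underside, on the bench.
- plate: Lowest piece of the stack: aluminium rectangular plate, 110 mm long (its x) by 66 mm wide (its y) by 20 mm thick, about 0.35 kg. Origin: centre of its underside; z up.
- ring: Second piece from the bottom, flat on the plate: black plastic ring, outer diameter 64 mm, hole 30 mm right through (hidden under the block at first), 18 mm thick, about 0.09 kg. Origin: centre of its underside; z up.
- block: Third piece, flat on the ring: aluminium square block 38 by 38 mm (sides along its x and y), 18 mm thick, about 0.07 kg, lying at any yaw. Origin: centre of its underside; z up.
- weight: Top piece, standing on the block: steel weight, round foot 29 mm in diameter and 14 mm high, above it a round grip knob 20 mm in diameter from 14 to 36 mm height, about 0.12 kg. Origin: centre of its underside; z up.
- pedestal: Fixed black plastic round pedestal, 58 mm in diameter, flat top without rim 20 mm above the bench: the weight's place. Origin: centre of its underside, on the bench.
- dish: Fixed white round shallow dish, 88 mm outer and 80 mm inner diameter, rim 10 mm above the bench, inner floor 4 mm above it: the square block's place. Origin: centre of its underside, on the bench.
- spindle: Fixed steel round stand, foot disc 80 mm in diameter and 6 mm thick with an upright pin 12 mm in diameter at its centre, pin top 34 mm above the bench: the ring's place, the pin through its hole. Origin: centre of the foot's underside, on the bench.
- tray: Fixed grey plastic rectangular shallow tray, outside 138 mm (its x) by 94 mm (its y), walls 4 mm thick, inside 130 by 86 mm, rim 8 mm and inner floor 4 mm above the bench: the plate's place, long side along the tray's long side. Origin: centre of its underside, on the bench.

How it is judged (in metres and radians):
On the way, in this order (a step that is already met when the one before it is completed fails the run):
1. the weight stands released on the pedestal (horizontal distance between weight and pedestal below 0.014 m and z of weight in the frame of pedestal between 0.017 and 0.023 m and angle between weight's own z axis and vertical below 0.1 rad and contact force between the fingers and weight below 0.3 N and linear speed of weight below 0.02 m/s), for 0.2 s.
2. the square block lies released in the dish (horizontal distance between block and dish below 0.018 m and z of block in the frame of dish between 0.001 and 0.0075 m and angle between block's own z axis and vertical below 0.1 rad and contact force between the fingers and block below 0.3 N and linear speed of block below 0.02 m/s), for 0.2 s.
3. the ring lies released over the pin (horizontal distance between ring and spindle below 0.012 m and z of ring in the frame of spindle between 0.003 and 0.0095 m and angle between ring's own z axis and vertical below 0.1 rad and contact force between the fingers and ring below 0.3 N and linear speed of ring below 0.02 m/s), for 0.2 s.
4. the plate lies released in the tray (horizontal distance between plate and tray below 0.0155 m and z of plate in the frame of tray between 0.001 and 0.0075 m and angle between plate's own z axis and vertical below 0.1 rad and angle between the x axis of plate and the x axis of tray, either way round below 0.22 rad and contact force between the fingers and plate below 0.3 N and linear speed of plate below 0.02 m/s), for 0.2 s.
At the end, for the whole second after the job is handed in: Weight on pedestal within 14 mm of centre; block on dish floor, within 18 mm; ring over pin, down on foot, within 12 mm; plate on tray floor, within 15.5 mm and 0.22 rad of its length. All tilted under 0.1 rad, released and at rest (all of step 1 and all of step 2 and all of step 3 and all of step 4); the robot touches nothing.
It fails at once if a piece is tipped more than 0.6 rad (angle between any of weight, block, ring, plate's own z axis and vertical above 0.6 rad).
It fails at once if a piece is dropped: it moves faster than 0.6 m/s (a fall of about 2 cm) out of the fingers ((linear speed of weight above 0.6 m/s and contact force between the fingers and weight below 0.3 N) or (linear speed of block above 0.6 m/s and contact force between the fingers and block below 0.3 N) or (linear speed of ring above 0.6 m/s and contact force between the fingers and ring below 0.3 N) or (linear speed of plate above 0.6 m/s and contact force between the fingers and plate below 0.3 N)).
It fails at once if a lower piece is lifted with another piece still on it ((height (world z) of block above 0.058 m and horizontal distance between block and weight below 0.04 m and z of weight in the frame of block between 0.01 and 0.03 m) or (height (world z) of ring above 0.04 m and horizontal distance between ring and block below 0.04 m and z of block in the frame of ring between 0.01 and 0.03 m) or (height (world z) of plate above 0.02 m and horizontal distance between plate and ring below 0.04 m and z of ring in the frame of plate between 0.01 and 0.03 m)).
It also fails if it takes over 99 s, if anything falls off the work surface, if the arm or the gripper's body presses on something with over 40 N, if the wrist force passes 120 N, or if a joint passes its speed limit or range.

## Working session

There is one attempt and no reset: what is moved stays moved. The work goes in short steps, Python scripts to look and compute and a tool call to move; the robot and the scene stay as the last step left them, time stands still between calls to the robot, and variables do not carry over. Pictures are saved under pics/ and viewed, at most 14 in all, crops included, and the job is handed in when it is done.

Besides the shell and the picture viewer there is one more tool, called after "Call:" as name(argument=value, ...), one argument or row to a line, values as JSON. servo_tool: Moves the arm, as the interface text tells. Its arguments: {"type":"object","properties":{"increments":{"type":"array","items":{"type":"object","properties":{"tx":{"type":"number"},"ty":{"type":"number"},"tz":{"type":"number"},"roll":{"type":"number"},"claw":{"type":"number"}}}},"grip_force":{"type":"number"}},"required":["increments"]}

```bash
mkdir -p pics; ls
python3 - <<'E'
from rig import r
import cv2
s=r.get_state(); print(s)
for n in("top","side"):
    c=r.camera(n); print(n,c['vfov'],c['cx'],c['cy'],c['position'],c['rotation'],[k for k in c])
    cv2.imwrite(f'pics/{n}0.png',c['pixels'][:,:,::-1])
E
```

```text
pics
{'time': 0.0, 'joint_pos': array([-78.72400787,  22.87351598,   2.5809363 ,  88.11398026,
        -1.07155566,  69.1502199 ,  -2.90580443]), 'joint_velocities': array([-0.0385254 ,  0.01747942, -0.09043294, -0.04778764, -0.04281178,
       -0.08754411,  0.01684708]), 'joint_efforts': array([ 3.55391821e-04, -4.75125575e+01,  1.36469029e+00, -2.54219663e+01,
        1.16011957e-02,  9.75513045e-03,  6.39138076e-08]), 'tool_pos': array([0.18928105, 0.62116642, 0.23024721]), 'eef_rot': array([-1.79886728e+02,  8.04808012e-03,  1.63056571e+02]), 'wrist_force': array([0.17163068, 0.15366981, 0.78102928]), 'moment': array([-1.25132664e-05,  2.38947577e-02, -8.34279177e-02]), 'finger_force': 0.0, 'width': 0.9995833032650927}
top 57.765002815271714 326.0596471519359 246.4392842893733 [ 0.43589587 -0.00708673  0.71958422] [-169.19415468   -0.90505311  -89.67980486] ['pixels', 'vfov', 'cx', 'cy', 'position', 'rotation']
side 43.76281793653015 323.1647515063928 241.28622299209007 [ 0.12725841 -0.54871899  0.73979183] [-134.48984427    1.1451361   -38.21211388] ['pixels', 'vfov', 'cx', 'cy', 'position', 'rotation']
```

View pics/top0.png

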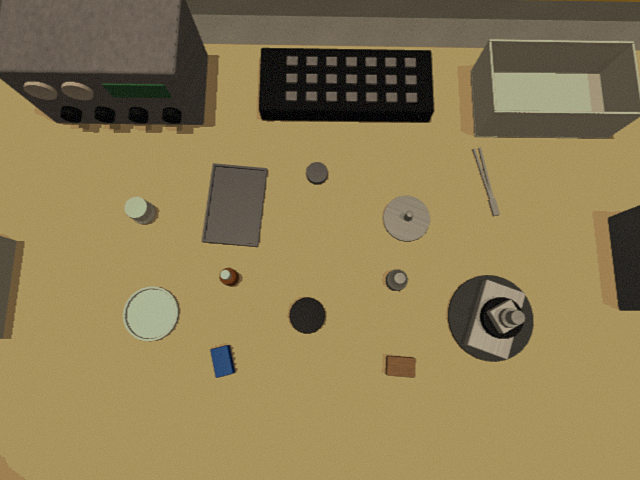

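View pics/side0.png

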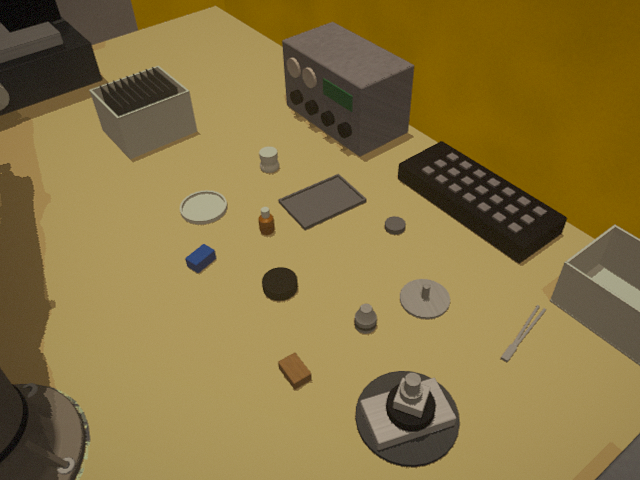

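The top view shows the platen with the stack at (490,318), dish (152,314), pedestal (308,315), tray (236,206) and spindle (406,218). The weight-like piece at (397,280) and the disc at (317,173) look like decoys. The side view shows the same layout, with the stack at (407,415). Next I'll measure these.

```bash
cat > h.py <<'E'
import numpy as np, cv2
from scipy.spatial.transform import Rotation as R
from rig import r
def cam(n,save=None):
    c=r.camera(n); c['f']=240/np.tan(np.radians(c['vfov']/2)); c['R']=R.from_euler('xyz',c['rotation'],degrees=True).as_matrix()
    if save: cv2.imwrite(f'pics/{save}.png',c['pixels'][:,:,::-1])
    return c
def world(c,uv,z):
    uv=np.atleast_2d(uv).astype(float)
    d=np.c_[(uv[:,0]-c['cx'])/c['f'],(uv[:,1]-c['cy'])/c['f'],np.ones(len(uv))]@c['R'].T
    p=np.asarray(c['position']); return p+d*((z-p[2])/d[:,2])[:,None]
def pix(c,P):
    q=(np.atleast_2d(P)-c['position'])@c['R']; return np.c_[c['cx']+c['f']*q[:,0]/q[:,2],c['cy']+c['f']*q[:,1]/q[:,2]]
def circ(ctr,rad,z,n=72):
    a=np.linspace(0,2*np.pi,n); return np.c_[ctr[0]+rad*np.cos(a),ctr[1]+rad*np.sin(a),a*0+z]
def rect(ctr,yaw,lx,ly,z):
    q=np.array([[1,1],[1,-1],[-1,-1],[-1,1]])*[lx/2,ly/2]; t=np.radians(yaw)
    return np.c_[q@np.array([[np.cos(t),np.sin(t)],[-np.sin(t),np.cos(t)]])+ctr[:2],np.full(4,z)]
def crop(c,u,v,w,h,k,curves=()):
    im=cv2.resize(np.ascontiguousarray(c['pixels'][v:v+h,u:u+w,::-1]),None,fx=k,fy=k,interpolation=cv2.INTER_CUBIC)
    for P in curves:
        cv2.polylines(im,[np.round((pix(c,P)-[u,v]+.5)*k-.5).astype(int)],True,(0,0,255),1)
    return im
def rel(target,yaw=None,s=None):
    "tool-frame shift (mm) to target xyz; turn to make the tool y axis lie along world yaw (deg)"
    s=s or r.get_state(); M=R.from_euler('xyz',s['eef_rot'],degrees=True).as_matrix()
    d=M.T@(np.asarray(target)-s['tool_pos']); out=[np.round(d*1000,1)]
    if yaw is not None:
        ty=np.degrees(np.arctan2(M[1,1],M[0,1])); out.append(round(-((yaw-ty+90)%180-90)/10,2))
    return out
E
python3 - <<'E'
from h import *
t=cam('top');s=cam('side')
for n,(uv,z),(uv2,z2) in [('platen',((490,318),.008),((407,416),.008)),('dish',((152,314),.01),((204,207),.01)),('ped',((308,315.5),.02),((280,281),.02)),('tray',((236,206),.008),((322,201),.008)),('spin',((406.5,218),.006),((425,298),.006)),('knob',((516,317),.1),((412.5,379),.1))]:
    print(n,world(t,uv,z).round(4),world(s,uv2,z2).round(4))
print('plate corn',world(t,[(486,279),(524,291),(508,358),(467,346)],.028).round(4))
a=crop(t,440,260,110,110,5);b=crop(s,345,355,125,115,5)
cv2.imwrite('pics/stk.png',np.hstack([a[:550,:],b[:550,:]])[:, :] if 0 else cv2.resize(np.hstack([a,b[:550]]),(800,375)))
E
```

```text
platen [[ 0.4558 -0.2845  0.008 ]] [[ 0.4566 -0.2887  0.008 ]]
dish [[0.4588 0.2609 0.01  ]] [[0.4602 0.2566 0.01  ]]
ped [[0.4576 0.0107 0.02  ]] [[0.4589 0.0084 0.02  ]]
tray [[0.64  0.135 0.008]] [[0.6417 0.1319 0.008 ]]
spin [[ 0.6225 -0.1538  0.006 ]] [[ 0.6235 -0.1566  0.006 ]]
knob [[ 0.4548 -0.2858  0.1   ]] [[ 0.4554 -0.2894  0.1   ]]
plate corn [[ 0.517  -0.2743  0.028 ]
 [ 0.4982 -0.3342  0.028 ]
 [ 0.394  -0.3008  0.028 ]
 [ 0.4119 -0.2378  0.028 ]]
```

View pics/stk.png

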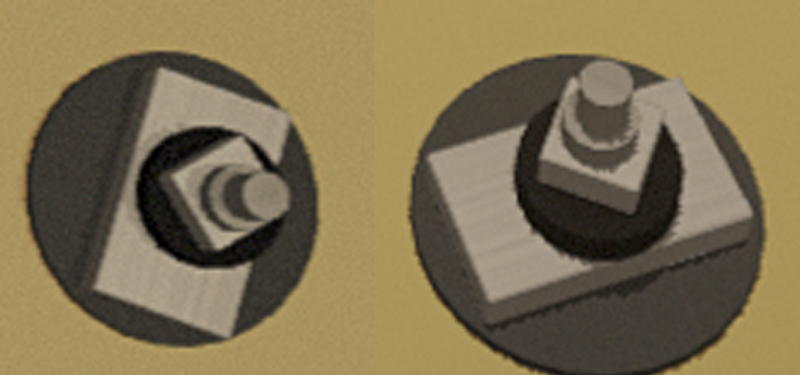

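The crop shows the stack from both cameras: the plate yaw is off-axis, the block is rotated relative to the plate, and the weight's knob is upright on top. I'll fit the yaws and check with overlays.

Run:
```python
from h import *
t=cam('top');s=cam('side')
f=lambda c,q,u,v,k: [(u+x/k,v+y/k) for x,y in q]
def ang(P): 
    P=P[:,:2]; e=np.roll(P,-1,0)-P; return np.degrees(np.arctan2(e[:,1],e[:,0])).round(1),np.linalg.norm(e,axis=1).round(4),P.mean(0).round(4)
k=400/110
print('plate',ang(world(t,f(t,[(158,67),(291,113),(232,338),(93,290)],440,260,k),.028)))
B=world(t,f(t,[(245,137),(162,178),(213,248)],440,260,k),.064); print('block',ang(B),(B[0]+B[2])/2)
# side crop: scale 3.2? panels: 550 + 625 px wide, resized to 800/1175
kx=5*800/1175; x0=550*800/1175; ky=5*375/550
g=lambda q:[(345+(x-x0)/kx,355+y/ky) for x,y in q]
print('plate side',ang(world(s,g([(428,155),(680,80),(753,215),(490,305)]),.028)))
Bs=world(s,g([(540,163),(633,194),(661,112)]),.064); print('block side',ang(Bs),(Bs[0]+Bs[2])/2)
def tray(c,uv):
    im=cv2.GaussianBlur(c['pixels'],(3,3),0).astype(int); m=((im[:,:,0]-im[:,:,2])<25).astype(np.uint8)
    n,l,st,ct=cv2.connectedComponentsWithStats(m); i=l[uv[1],uv[0]]; print(st[i])
    cs=max(cv2.findContours((l==i).astype(np.uint8),cv2.RETR_EXTERNAL,cv2.CHAIN_APPROX_NONE)[0],key=len)
    W=world(c,cs[:,0],.008)[:,:2]
    return cv2.minAreaRect((W*1000).astype(np.float32))
print(tray(t,(236,206)),tray(s,(322,201)))
T=[];S=[]
import pickle
for c,dy in((t,.0015),(s,-.0015)):
    o=lambda x,y:(x,y+dy)
    C=[circ(o(.459,.259),.044,.01),circ(o(.458,.0095),.029,.02),circ(o(.623,-.155),.04,.006),rect(o(.641,.1335),0,.138,.094,.008),circ(o(.456,-.2865),.07,.008),circ(o(.455,-.2875),.01,.1)]
    T.append(C)
cv2.imwrite('pics/ov.png',np.vstack([crop(t,110,150,450,210,1.4,T[0])[:294,:630],crop(s,170,160,310,310,2,T[1])[:300,:620].copy() if 0 else cv2.copyMakeBorder(crop(s,170,160,310,300,1,T[1]),0,0,0,320,0)[:, :630]]))
```

```text
plate (array([-109.1,  161.1,   71.4,  -19.5]), array([0.0609, 0.1019, 0.0619, 0.1023]), array([ 0.4597, -0.2822]))
block (array([ 115.6, -145.8,  -20. ]), array([0.0396, 0.0342, 0.0483]), array([ 0.4638, -0.2737])) [ 0.46196722 -0.28281268  0.064     ]
plate side (array([ -20.6, -109.8,  160.8,   69.7]), array([0.108 , 0.063 , 0.1086, 0.0657]), array([ 0.455 , -0.2899]))
block side (array([-59.9,  28.7, 165.7]), array([0.0354, 0.037 , 0.0519]), array([ 0.4537, -0.2993])) [ 0.45617497 -0.29124391  0.064     ]
[ 203  164   64   82 4246]
[ 280  175   85   54 2390]
((643.0216674804688, 137.12686157226562), (92.41734313964844, 136.66636657714844), 85.22526550292969) ((643.154541015625, 133.91067504882812), (94.98188781738281, 136.86270141601562), 85.16896057128906)
```

View pics/ov.png

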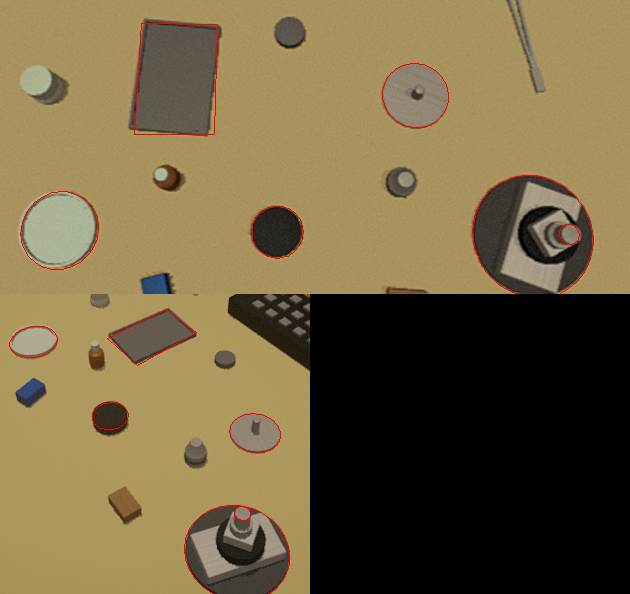

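The overlays line up within about 2 mm. That gives tray centre (0.643, 0.1355) with yaw −4.8°, plate yaw about −19.7°, and block yaw about 29.5° mod 90. I can start moving.

```bash
python3 -c "
from h import *
print(rel((.5,.2,.22),73),rel((.5,-.1,.22),73),rel((.4555,-.287,.15),73))"
```

```text
[array([-420. , -312.8,   11.2]), np.float64(0.01)] [array([-507.4, -599.8,   11.3]), np.float64(0.01)] [array([-519.3, -791.6,   81.4]), np.float64(0.01)]
```

Call:
servo_tool(
  increments=[
    {"tx": -0.05, "ty": -0.037, "tz": 0.01},
    {"tx": -0.1, "ty": -0.074, "tz": 0.01},
    {"tx": -0.15, "ty": -0.112, "tz": 0.01},
    {"tx": -0.2, "ty": -0.149, "tz": 0.01},
    {"tx": -0.25, "ty": -0.186, "tz": 0.01},
  ],
  grip_force=40,
)

```text
invalid input at $.increments[0]: expected keys tx, ty, tz, roll, claw
```

Call:
servo_tool(
  increments=[
    {"tx": -0.05, "ty": -0.037, "tz": 0.01, "roll": 0, "claw": 0.05},
    {"tx": -0.1, "ty": -0.074, "tz": 0.01, "roll": 0, "claw": 0.05},
    {"tx": -0.15, "ty": -0.112, "tz": 0.01, "roll": 0, "claw": 0.05},
    {"tx": -0.2, "ty": -0.149, "tz": 0.01, "roll": 0, "claw": 0.05},
    {"tx": -0.25, "ty": -0.186, "tz": 0.01, "roll": 0, "claw": 0.05},
  ],
  grip_force=40,
)

```text
time: 0.92
tool_pos: [0.3755, 0.3693, 0.2216]
eef_rot: [179.9, 0.0, 163.1]
wrist_force: [1.7, 0.7, 0.4]
width: 0.589
finger_force: 0.0
```

Call:
servo_tool(
  increments=[
    {"tx": -0.05, "ty": -0.037, "tz": 0, "roll": 0, "claw": 0.05},
    {"tx": -0.1, "ty": -0.074, "tz": 0, "roll": 0, "claw": 0.05},
    {"tx": -0.15, "ty": -0.112, "tz": 0, "roll": 0, "claw": 0.05},
    {"tx": -0.175, "ty": -0.167, "tz": 0, "roll": 0, "claw": 0.05},
    {"tx": -0.19, "ty": -0.227, "tz": 0, "roll": 0, "claw": 0.05},
  ],
)

```text
time: 1.55
tool_pos: [0.4908, 0.0963, 0.2214]
eef_rot: [180.0, 0.1, 163.0]
wrist_force: [1.6, 0.1, 0.6]
width: 0.587
finger_force: 0.0
```

Call:
servo_tool(
  increments=[
    {"tx": -0.017, "ty": -0.058, "tz": 0, "roll": 0, "claw": 0.05},
    {"tx": -0.034, "ty": -0.116, "tz": 0, "roll": 0, "claw": 0.05},
    {"tx": -0.05, "ty": -0.174, "tz": 0, "roll": 0, "claw": 0.05},
    {"tx": -0.06, "ty": -0.234, "tz": 0, "roll": 0, "claw": 0.05},
    {"tx": -0.07, "ty": -0.294, "tz": 0.02, "roll": 0, "claw": 0.05},
  ],
)

```text
time: 2.17
tool_pos: [0.4725, -0.2039, 0.2031]
eef_rot: [179.9, 0.3, 163.1]
wrist_force: [1.2, -0.3, -0.5]
width: 0.582
finger_force: 0.0
```

```bash
python3 -c "
from h import *
print(r.get_state()['tool_pos'],rel((.4555,-.287,.13),73),rel((.4555,-.287,.081),73))"
```

```text
[ 0.47248639 -0.20393749  0.20314088] [array([ -7.6, -84.5,  73.1]), np.float64(0.01)] [array([ -7.3, -84.5, 122.1]), np.float64(0.01)]
```

Call:
servo_tool(
  increments=[
    {"tx": -0.004, "ty": -0.045, "tz": 0.02, "roll": 0, "claw": 0.05},
    {"tx": -0.009, "ty": -0.085, "tz": 0.04, "roll": 0, "claw": 0.05},
    {"tx": -0.009, "ty": -0.085, "tz": 0.06, "roll": 0, "claw": 0.05},
    {"tx": -0.009, "ty": -0.085, "tz": 0.07, "roll": 0, "claw": 0.05},
    {"tx": -0.009, "ty": -0.085, "tz": 0.07, "roll": 0, "claw": 0.05},
  ],
)

```text
time: 2.8
tool_pos: [0.4553, -0.2847, 0.1313]
eef_rot: [180.0, -0.1, 163.1]
wrist_force: [0.3, 0.1, 0.9]
width: 0.585
finger_force: 0.0
```

```bash
python3 -c "
from h import *
print(r.get_state()['tool_pos'],rel((.4555,-.287,.081),73))
t=cam('top');s=cam('side')
cv2.imwrite('pics/g1.png',np.hstack([crop(t,430,220,130,150,3),crop(s,345,300,130,150,3)]))"
```

```text
[ 0.45528948 -0.28472304  0.13127917] [array([-0.9, -2.1, 50.3]), np.float64(0.01)]
```

View pics/g1.png

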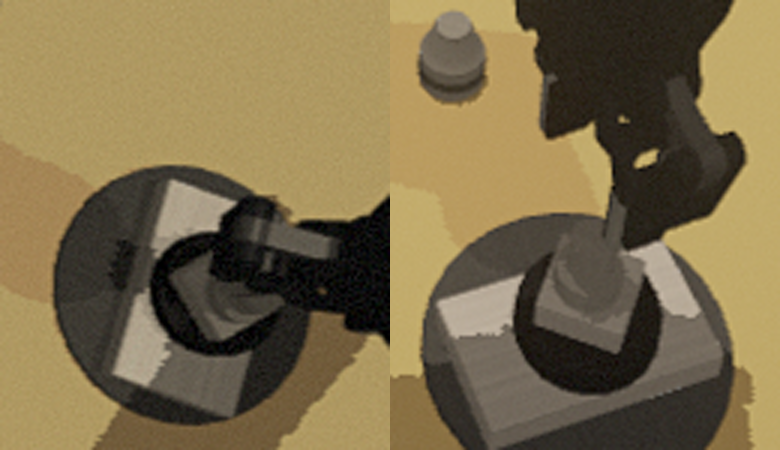

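```bash
python3 -c "
from h import *
S=r.get_state();M=R.from_euler('xyz',S['eef_rot'],degrees=True).as_matrix();s=cam('side');t=cam('top')
for o in(-.025,0,.025):
  P=S['tool_pos']+M@[0,o,-.003]; print(P.round(3),(pix(s,P)-[345,300])*3+[390,0],(pix(t,P)-[430,220])*3)
K=np.array([.4555,-.287,.1]);print((pix(s,K)-[345,300])*3+[390,0],(pix(t,K)-[430,220])*3)"
```

```text
[ 0.449 -0.309  0.135] [[623.61660954 230.30495304]] [[346.50734287 302.75435204]]
[ 0.456 -0.285  0.135] [[593.80058723 180.18940857]] [[291.77314378 285.92271638]]
[ 0.463 -0.261  0.135] [[565.34834757 132.3661454 ]] [[237.22831136 269.14931399]]
[[588.58062441 233.05095956]] [[260.4582245  289.54220091]]
```

The side view shows the knob between the two fingertips, as expected. Descending to grip it.

Call:
servo_tool(
  increments=[
    {"tx": 0, "ty": 0, "tz": 0.025, "roll": 0, "claw": 0.05},
    {"tx": 0, "ty": 0, "tz": 0.04, "roll": 0, "claw": 0.05},
    {"tx": 0, "ty": 0, "tz": 0.048, "roll": 0, "claw": 0.05},
    {"tx": 0, "ty": 0, "tz": 0.048, "roll": 0, "claw": 0.05},
    {"tx": 0, "ty": 0, "tz": 0.048, "roll": 0, "claw": 0.05},
  ],
)

```text
time: 3.62
tool_pos: [0.4557, -0.2859, 0.0843]
eef_rot: [-180.0, 0.1, 163.0]
wrist_force: [-0.3, -0.3, 0.4]
width: 0.587
finger_force: 0.0
```

Call:
servo_tool(
  increments=[
    {"tx": 0, "ty": 0, "tz": 0, "roll": 0, "claw": 0.03},
    {"tx": 0, "ty": 0, "tz": 0, "roll": 0, "claw": 0.02},
    {"tx": 0, "ty": 0, "tz": 0, "roll": 0, "claw": 0.012},
    {"tx": 0, "ty": 0, "tz": 0, "roll": 0, "claw": 0.012},
    {"tx": 0, "ty": 0, "tz": 0, "roll": 0, "claw": 0.012},
  ],
  grip_force=30,
)

```text
time: 4.25
tool_pos: [0.4555, -0.2863, 0.0842]
eef_rot: [-180.0, 0.1, 163.0]
wrist_force: [-1.1, -1.8, 5.1]
width: 0.214
finger_force: 29.4
```

Call:
servo_tool(
  increments=[
    {"tx": 0, "ty": 0, "tz": -0.01, "roll": 0, "claw": 0.012},
    {"tx": 0, "ty": 0, "tz": -0.03, "roll": 0, "claw": 0.012},
    {"tx": 0, "ty": 0, "tz": -0.06, "roll": 0, "claw": 0.012},
    {"tx": 0.01, "ty": 0.035, "tz": -0.07, "roll": 0, "claw": 0.012},
    {"tx": 0.022, "ty": 0.075, "tz": -0.07, "roll": 0, "claw": 0.012},
  ],
)

```text
time: 4.88
tool_pos: [0.4564, -0.2067, 0.1547]
eef_rot: [180.0, 0.1, 163.0]
wrist_force: [0.2, 1.1, -1.3]
width: 0.214
finger_force: 29.6
```

Call:
servo_tool(
  increments=[
    {"tx": 0.014, "ty": 0.048, "tz": 0, "roll": 0, "claw": 0.012},
    {"tx": 0.028, "ty": 0.096, "tz": 0, "roll": 0, "claw": 0.012},
    {"tx": 0.043, "ty": 0.144, "tz": 0.0, "roll": 0, "claw": 0.012},
    {"tx": 0.055, "ty": 0.185, "tz": 0.02, "roll": 0, "claw": 0.012},
    {"tx": 0.062, "ty": 0.209, "tz": 0.04, "roll": 0, "claw": 0.012},
  ],
)

```text
time: 5.5
tool_pos: [0.4571, 0.0138, 0.1135]
eef_rot: [179.9, -0.0, 163.3]
wrist_force: [0.1, -0.5, -1.8]
width: 0.219
finger_force: 29.6
```

```bash
python3 -c "
from h import *
print(rel((.458,.0095,.0405)),r.get_state()['width'])
t=cam('top');s=cam('side')
cv2.imwrite('pics/p1.png',np.hstack([crop(t,250,230,130,150,3),crop(s,220,180,130,150,3)]))"
```

```text
[array([-2.1, -4. , 72.9])] 0.21917985175223928
```

View pics/p1.png

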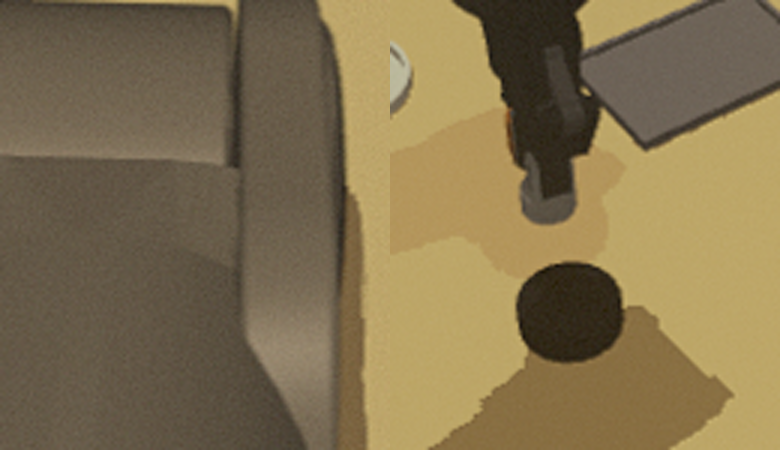

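The weight is held upright just above the pedestal in the side view; the arm blocks the top camera. Descending.

Call:
servo_tool(
  increments=[
    {"tx": 0, "ty": 0, "tz": 0.02, "roll": 0, "claw": 0.012},
    {"tx": 0, "ty": 0, "tz": 0.04, "roll": 0, "claw": 0.012},
    {"tx": 0, "ty": 0, "tz": 0.055, "roll": 0, "claw": 0.012},
    {"tx": 0, "ty": 0, "tz": 0.06, "roll": 0, "claw": 0.012},
    {"tx": 0, "ty": 0, "tz": 0.062, "roll": 0, "claw": 0.012},
  ],
)

```text
time: 6.22
tool_pos: [0.458, 0.0103, 0.0519]
eef_rot: [180.0, 0.0, 163.0]
wrist_force: [0.4, -0.5, -1.8]
width: 0.218
finger_force: 29.6
```

Call:
servo_tool(
  increments=[
    {"tx": 0, "ty": 0, "tz": 0.002, "roll": 0, "claw": 0.012},
    {"tx": 0, "ty": 0, "tz": 0.004, "roll": 0, "claw": 0.012},
    {"tx": 0, "ty": 0, "tz": 0.005, "roll": 0, "claw": 0.012},
  ],
)

```text
time: 6.6
tool_pos: [0.4578, 0.0106, 0.0469]
eef_rot: [180.0, 0.0, 163.1]
wrist_force: [0.7, -0.1, -1.1]
width: 0.217
finger_force: 29.6
```

Call:
servo_tool(
  increments=[
    {"tx": 0, "ty": 0, "tz": 0.002, "roll": 0, "claw": 0.012},
    {"tx": 0, "ty": 0, "tz": 0.004, "roll": 0, "claw": 0.012},
    {"tx": 0, "ty": 0, "tz": 0.0055, "roll": 0, "claw": 0.012},
    {"tx": 0, "ty": 0, "tz": 0.0055, "roll": 0, "claw": 0.012},
  ],
)

```text
time: 7.1
tool_pos: [0.4576, 0.0105, 0.0411]
eef_rot: [-180.0, -0.0, 163.1]
wrist_force: [0.6, 1.0, -0.2]
width: 0.217
finger_force: 29.6
```

Call:
servo_tool(
  increments=[
    {"tx": 0, "ty": 0, "tz": 0.001, "roll": 0, "claw": 0.012},
    {"tx": 0, "ty": 0, "tz": 0.001, "roll": 0, "claw": 0.012},
  ],
)

```text
time: 7.35
tool_pos: [0.4578, 0.0105, 0.0403]
eef_rot: [180.0, 0.0, 163.1]
wrist_force: [0.2, -0.1, -1.4]
width: 0.218
finger_force: 29.6
```

Call:
servo_tool(
  increments=[
    {"tx": 0, "ty": 0, "tz": 0.001, "roll": 0, "claw": 0.012},
    {"tx": 0, "ty": 0, "tz": 0.002, "roll": 0, "claw": 0.012},
    {"tx": 0, "ty": 0, "tz": 0.002, "roll": 0, "claw": 0.012},
  ],
)

```text
time: 7.72
tool_pos: [0.458, 0.0105, 0.0401]
eef_rot: [179.9, -0.0, 163.0]
wrist_force: [-5.4, -0.6, 18.8]
width: 0.214
finger_force: 31.6
```

Contact. I'll back off 1.5 mm, release, and lift.

Call:
servo_tool(
  increments=[
    {"tx": 0, "ty": 0, "tz": -0.0015, "roll": 0, "claw": 0.012},
    {"tx": 0, "ty": 0, "tz": -0.0015, "roll": 0, "claw": 0.024},
    {"tx": 0, "ty": 0, "tz": -0.0015, "roll": 0, "claw": 0.035},
    {"tx": 0, "ty": 0, "tz": -0.0015, "roll": 0, "claw": 0.045},
    {"tx": 0, "ty": 0, "tz": -0.002, "roll": 0, "claw": 0.055},
  ],
)

```text
time: 8.35
tool_pos: [0.4577, 0.0105, 0.0401]
eef_rot: [-180.0, -0.0, 163.1]
wrist_force: [0.4, 0.0, 0.4]
width: 0.643
finger_force: 0.0
```

Call:
servo_tool(
  increments=[
    {"tx": 0, "ty": 0, "tz": -0.02, "roll": 0, "claw": 0.055},
    {"tx": 0, "ty": 0, "tz": -0.06, "roll": 0, "claw": 0.06},
    {"tx": 0, "ty": 0, "tz": -0.1, "roll": -1, "claw": 0.065},
    {"tx": -0.017, "ty": -0.057, "tz": -0.1, "roll": -2, "claw": 0.065},
    {"tx": -0.034, "ty": -0.115, "tz": -0.1, "roll": -3, "claw": 0.065},
  ],
)

```text
time: 8.98
tool_pos: [0.4582, -0.0935, 0.1411]
eef_rot: [180.0, 0.1, -168.9]
wrist_force: [1.0, -0.3, 0.5]
width: 0.757
finger_force: 0.0
```

```bash
python3 -c "
from h import *
print(rel((.4555,-.287,.12),29.5),rel((.4555,-.287,.12),119.5),r.get_state()['tool_pos'])
t=cam('top');s=cam('side')
cv2.imwrite('pics/p2.png',np.hstack([crop(t,250,250,110,110,3.5),crop(s,235,225,110,110,3.5)]))"
```

```text
[array([  39.9, -189.4,   21. ]), np.float64(7.16)] [array([  39.9, -189.4,   21. ]), np.float64(-1.84)] [ 0.45824534 -0.09345488  0.14105707]
```

View pics/p2.png

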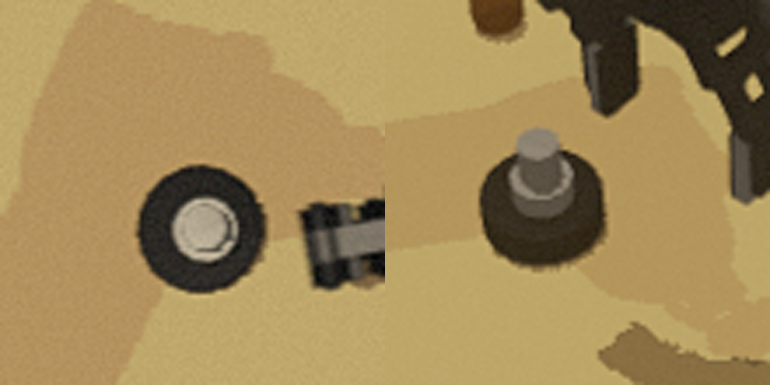

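The weight stands centred on the pedestal. Next I'll check the block with an overlay.

```bash
python3 -c "
from h import *
t=cam('top');s=cam('side')
f=lambda d:[rect((.4555,-.287+d),29.5,.038,.038,.064),circ((.4555,-.287+d),.032,.046),rect((.4555,-.287+d),-19.7,.11,.066,.028)]
cv2.imwrite('pics/b1.png',np.hstack([crop(t,440,260,110,110,3.6,f(.0015)),crop(s,350,355,110,110,3.6,f(-.0015))]))"
```

```text
(no output)
```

View pics/b1.png

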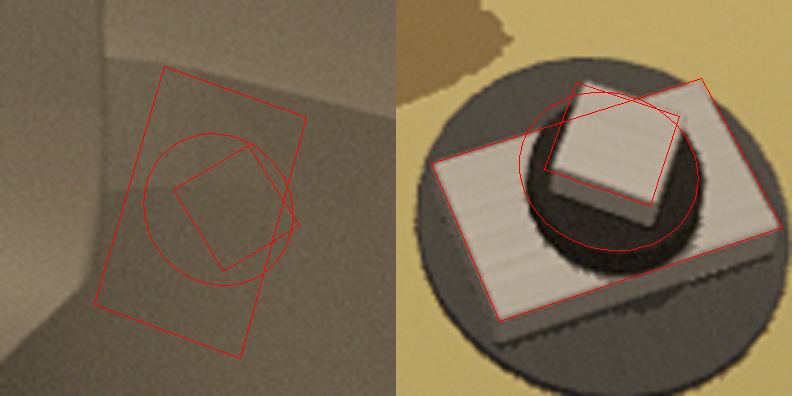

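The side view matches the model within about 2 mm: the block centre is near (0.4555, −0.289) and the yaw of about 29° is confirmed. The arm occludes the top view. Going to the block.

Call:
servo_tool(
  increments=[
    {"tx": 0.012, "ty": -0.052, "tz": 0, "roll": -0.6, "claw": 0.065},
    {"tx": 0.025, "ty": -0.105, "tz": 0.0, "roll": -1.2, "claw": 0.065},
    {"tx": 0.036, "ty": -0.15, "tz": 0.01, "roll": -1.65, "claw": 0.065},
    {"tx": 0.041, "ty": -0.174, "tz": 0.02, "roll": -1.65, "claw": 0.065},
    {"tx": 0.041, "ty": -0.174, "tz": 0.03, "roll": -1.65, "claw": 0.065},
  ],
)

```text
time: 9.8
tool_pos: [0.4496, -0.2718, 0.1097]
eef_rot: [-180.0, -0.0, -153.0]
wrist_force: [-0.1, -0.2, -1.0]
width: 0.76
finger_force: 0.0
```

Call:
servo_tool(
  increments=[
    {"tx": 0, "ty": 0, "tz": 0.02, "roll": 0, "claw": 0.065},
    {"tx": 0, "ty": 0, "tz": 0.03, "roll": 0, "claw": 0.065},
    {"tx": 0, "ty": 0, "tz": 0.03, "roll": 0, "claw": 0.065},
  ],
)

```text
time: 10.18
tool_pos: [0.4494, -0.2695, 0.0795]
eef_rot: [179.9, -0.0, -152.8]
wrist_force: [-0.5, -0.2, -0.3]
width: 0.759
finger_force: 0.0
```

```bash
python3 -c "
from h import *
print(rel((.4555,-.2885,.049),119.5),r.get_state()['tool_pos'])"
```

```text
[array([  3.3, -19.8,  30.4]), np.float64(-0.23)] [ 0.44940513 -0.26948848  0.07945936]
```

Call:
servo_tool(
  increments=[
    {"tx": 0.0033, "ty": -0.02, "tz": 0, "roll": -0.23, "claw": 0.065},
    {"tx": 0.0033, "ty": -0.02, "tz": 0, "roll": -0.23, "claw": 0.065},
    {"tx": 0.0033, "ty": -0.02, "tz": 0, "roll": -0.23, "claw": 0.065},
  ],
)

```text
time: 10.55
tool_pos: [0.4557, -0.2899, 0.0805]
eef_rot: [180.0, 0.0, -150.6]
wrist_force: [-0.3, -0.1, 0.4]
width: 0.762
finger_force: 0.0
```

```bash
python3 -c "
from h import *
print(rel((.4555,-.2885,.049),119.5),r.get_state()['tool_pos'])
t=cam('top');s=cam('side')
cv2.imwrite('pics/b2.png',np.hstack([crop(t,440,230,110,130,3.6),crop(s,350,325,110,130,3.6)]))"
```

```text
[array([-0.5,  1.3, 31.5]), np.float64(-0.01)] [ 0.45569157 -0.28986674  0.08049506]
```

View pics/b2.png

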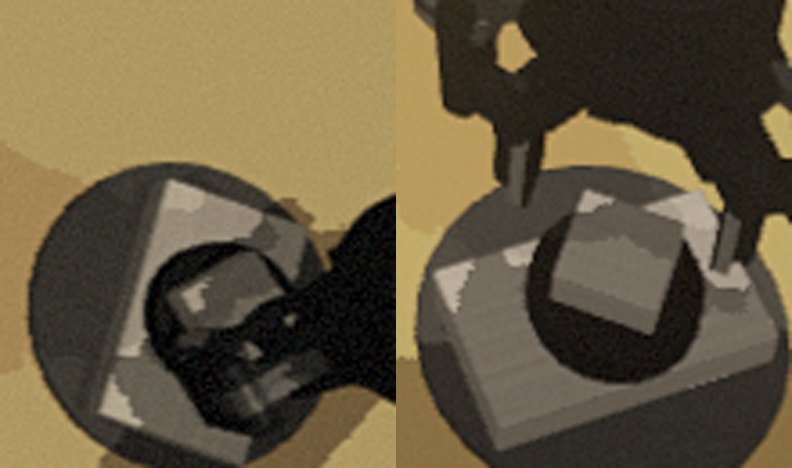

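The fingers straddle the block, parallel to its sides: left tip at about (520,200) and right tip at about (725,268) in the crop. Descending.

Call:
servo_tool(
  increments=[
    {"tx": 0, "ty": 0.001, "tz": 0.015, "roll": 0, "claw": 0.065},
    {"tx": 0, "ty": 0.001, "tz": 0.025, "roll": 0, "claw": 0.065},
    {"tx": 0, "ty": 0.001, "tz": 0.03, "roll": 0, "claw": 0.065},
    {"tx": 0, "ty": 0.001, "tz": 0.03, "roll": 0, "claw": 0.065},
  ],
)

```text
time: 11.15
tool_pos: [0.4547, -0.2896, 0.0495]
eef_rot: [179.9, -0.0, -150.6]
wrist_force: [0.2, 0.1, -0.5]
width: 0.76
finger_force: 0.0
```

Call:
servo_tool(
  increments=[
    {"tx": 0, "ty": 0, "tz": 0, "roll": 0, "claw": 0.05},
    {"tx": 0, "ty": 0, "tz": 0, "roll": 0, "claw": 0.04},
    {"tx": 0, "ty": 0, "tz": 0, "roll": 0, "claw": 0.03},
    {"tx": 0, "ty": 0, "tz": 0, "roll": 0, "claw": 0.03},
    {"tx": 0, "ty": 0, "tz": 0, "roll": 0, "claw": 0.03},
  ],
)

```text
time: 11.78
tool_pos: [0.4555, -0.2901, 0.0507]
eef_rot: [-180.0, 0.0, -150.6]
wrist_force: [-0.3, 1.1, 4.9]
width: 0.438
finger_force: 31.3
```

Gripped, but a little low for the dish rim. I'll regrip 6 mm higher.

Call:
servo_tool(
  increments=[
    {"tx": 0, "ty": 0, "tz": 0, "roll": 0, "claw": 0.045},
    {"tx": 0, "ty": 0, "tz": 0, "roll": 0, "claw": 0.05},
    {"tx": 0, "ty": 0, "tz": -0.003, "roll": 0, "claw": 0.05},
    {"tx": 0, "ty": 0, "tz": -0.006, "roll": 0, "claw": 0.045},
    {"tx": 0, "ty": 0, "tz": -0.006, "roll": 0, "claw": 0.035},
  ],
)

```text
time: 12.4
tool_pos: [0.4555, -0.2901, 0.057]
eef_rot: [-180.0, 0.0, -150.6]
wrist_force: [-0.7, 0.3, 4.0]
width: 0.435
finger_force: 30.0
```

Call:
servo_tool(
  increments=[
    {"tx": 0, "ty": 0, "tz": 0, "roll": 0, "claw": 0.03},
    {"tx": 0, "ty": 0, "tz": 0, "roll": 0, "claw": 0.03},
    {"tx": 0, "ty": 0, "tz": 0, "roll": 0, "claw": 0.03},
  ],
)

```text
time: 12.78
tool_pos: [0.4555, -0.2901, 0.057]
eef_rot: [-180.0, 0.0, -150.6]
wrist_force: [-1.3, 0.1, 5.4]
width: 0.435
finger_force: 30.1
```

```bash
python3 -c "
from h import *
s=r.get_state();print(rel((.4595,.259,.15)),s['tool_pos'],s['width'],s['finger_force'])"
```

```text
[array([-273.3,  476.2,  -93.1])] [ 0.45549041 -0.29007591  0.05696191] 0.4349862896965009 30.1134592294693
```

Call:
servo_tool(
  increments=[
    {"tx": 0, "ty": 0, "tz": -0.01, "roll": 0, "claw": 0.03},
    {"tx": 0, "ty": 0, "tz": -0.04, "roll": 0, "claw": 0.03},
    {"tx": 0, "ty": 0, "tz": -0.08, "roll": 0, "claw": 0.03},
    {"tx": -0.023, "ty": 0.04, "tz": -0.095, "roll": 0, "claw": 0.03},
    {"tx": -0.051, "ty": 0.089, "tz": -0.095, "roll": 0, "claw": 0.03},
  ],
)

```text
time: 13.4
tool_pos: [0.4568, -0.1876, 0.1531]
eef_rot: [-179.8, 0.2, -150.8]
wrist_force: [1.0, 1.0, -1.8]
width: 0.425
finger_force: 30.5
```

Call:
servo_tool(
  increments=[
    {"tx": -0.028, "ty": 0.05, "tz": 0, "roll": 0, "claw": 0.03},
    {"tx": -0.057, "ty": 0.1, "tz": 0, "roll": 0, "claw": 0.03},
    {"tx": -0.086, "ty": 0.15, "tz": 0, "roll": 0, "claw": 0.03},
    {"tx": -0.115, "ty": 0.2, "tz": 0, "roll": 0, "claw": 0.03},
    {"tx": -0.144, "ty": 0.25, "tz": 0, "roll": 0, "claw": 0.03},
  ],
)

```text
time: 14.02
tool_pos: [0.4582, 0.103, 0.1517]
eef_rot: [-180.0, 0.1, -150.6]
wrist_force: [0.6, -0.3, -0.7]
width: 0.433
finger_force: 30.5
```

```bash
python3 -c "
from h import *
s=r.get_state();print(rel((.4595,.259,.05)),s['tool_pos'],s['width'],s['finger_force'])"
```

```text
[array([-77.7, 135.3, 101.8])] [0.45815853 0.10297711 0.15173794] 0.4327572107905424 30.51019549369812
```

Call:
servo_tool(
  increments=[
    {"tx": -0.029, "ty": 0.05, "tz": 0, "roll": 0, "claw": 0.03},
    {"tx": -0.057, "ty": 0.1, "tz": 0.02, "roll": 0, "claw": 0.03},
    {"tx": -0.074, "ty": 0.13, "tz": 0.05, "roll": 0, "claw": 0.03},
    {"tx": -0.078, "ty": 0.137, "tz": 0.08, "roll": 0, "claw": 0.03},
    {"tx": -0.078, "ty": 0.137, "tz": 0.1, "roll": 0, "claw": 0.03},
  ],
)

```text
time: 14.65
tool_pos: [0.458, 0.2599, 0.05]
eef_rot: [180.0, -0.1, -150.4]
wrist_force: [0.3, -0.7, -0.6]
width: 0.434
finger_force: 30.5
```

Call:
servo_tool(
  increments=[
    {"tx": 0, "ty": 0, "tz": 0.01, "roll": 0, "claw": 0.03},
    {"tx": 0, "ty": 0, "tz": 0.018, "roll": 0, "claw": 0.03},
    {"tx": 0, "ty": 0, "tz": 0.022, "roll": 0, "claw": 0.03},
    {"tx": 0, "ty": 0, "tz": 0.022, "roll": 0, "claw": 0.03},
  ],
)

```text
time: 15.15
tool_pos: [0.4592, 0.2589, 0.0296]
eef_rot: [180.0, 0.0, -150.6]
wrist_force: [-0.1, 0.5, -1.3]
width: 0.432
finger_force: 30.5
```

```bash
python3 -c "
from h import *
s=r.get_state();print(rel((.4595,.259,.015)),s['tool_pos'],s['width'],s['finger_force'])
t=cam('top');s=cam('side')
cv2.imwrite('pics/d1.png',np.hstack([crop(t,100,250,110,110,3.6),crop(s,150,140,110,110,3.6)]))"
```

```text
[array([-0.3, -0.1, 14.6])] [0.45922872 0.25890437 0.02960645] 0.4322769802867021 30.503788590431213
```

View pics/d1.png

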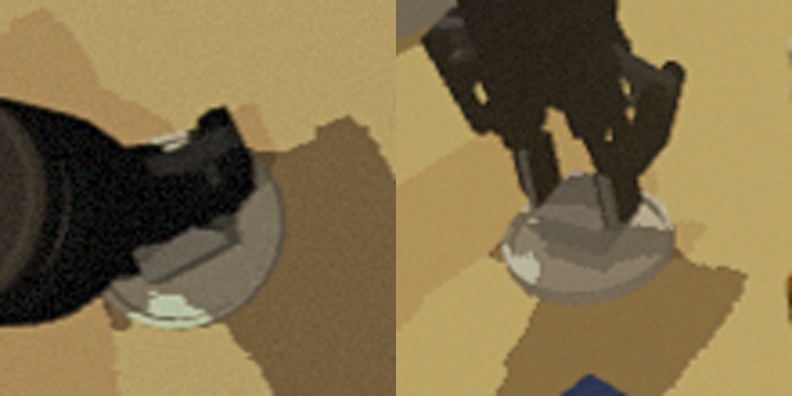

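The block is held level over the centre of the dish. Lowering it.

Call:
servo_tool(
  increments=[
    {"tx": 0, "ty": 0, "tz": 0.005, "roll": 0, "claw": 0.03},
    {"tx": 0, "ty": 0, "tz": 0.009, "roll": 0, "claw": 0.03},
    {"tx": 0, "ty": 0, "tz": 0.012, "roll": 0, "claw": 0.03},
    {"tx": 0, "ty": 0, "tz": 0.0135, "roll": 0, "claw": 0.03},
    {"tx": 0, "ty": 0, "tz": 0.0135, "roll": 0, "claw": 0.03},
  ],
)

```text
time: 15.88
tool_pos: [0.4589, 0.2589, 0.0157]
eef_rot: [180.0, -0.0, -150.6]
wrist_force: [-0.1, -0.4, -1.6]
width: 0.432
finger_force: 30.5
```

Call:
servo_tool(
  increments=[
    {"tx": 0, "ty": 0, "tz": 0.001, "roll": 0, "claw": 0.03},
    {"tx": 0, "ty": 0, "tz": 0.002, "roll": 0, "claw": 0.03},
    {"tx": 0, "ty": 0, "tz": 0.002, "roll": 0, "claw": 0.03},
  ],
)

```text
time: 16.25
tool_pos: [0.4592, 0.2591, 0.0149]
eef_rot: [180.0, 0.0, -150.6]
wrist_force: [-2.8, -2.0, 8.4]
width: 0.432
finger_force: 31.4
```

Call:
servo_tool(
  increments=[
    {"tx": 0, "ty": 0, "tz": -0.001, "roll": 0, "claw": 0.032},
    {"tx": 0, "ty": 0, "tz": -0.001, "roll": 0, "claw": 0.042},
    {"tx": 0, "ty": 0, "tz": -0.001, "roll": 0, "claw": 0.05},
    {"tx": 0, "ty": 0, "tz": -0.001, "roll": 0, "claw": 0.052},
    {"tx": 0, "ty": 0, "tz": -0.01, "roll": 0, "claw": 0.052},
  ],
)

```text
time: 16.88
tool_pos: [0.4584, 0.2586, 0.0235]
eef_rot: [-180.0, -0.1, -150.6]
wrist_force: [0.1, -0.1, 0.7]
width: 0.611
finger_force: 0.0
```

Call:
servo_tool(
  increments=[
    {"tx": 0, "ty": 0, "tz": -0.04, "roll": 0, "claw": 0.055},
    {"tx": 0, "ty": 0, "tz": -0.09, "roll": 0, "claw": 0.07},
    {"tx": 0.028, "ty": -0.049, "tz": -0.1, "roll": 1, "claw": 0.085},
    {"tx": 0.055, "ty": -0.097, "tz": -0.1, "roll": 2, "claw": 0.085},
    {"tx": 0.083, "ty": -0.145, "tz": -0.1, "roll": 3, "claw": 0.085},
  ],
)

```text
time: 17.5
tool_pos: [0.4583, 0.0904, 0.1248]
eef_rot: [179.9, 0.1, 179.1]
wrist_force: [0.9, -0.1, 0.6]
width: 0.991
finger_force: 0.0
```

```bash
python3 -c "
from h import *
s=r.get_state();print(rel((.4555,-.2885,.12),70.3),s['tool_pos'],s['width'],s['finger_force'])
t=cam('top');s=cam('side')
f=lambda d:[circ((.4555,-.2885+d),.032,.046),circ((.4555,-.2885+d),.015,.046),rect((.4555,-.287+d),-19.7,.11,.066,.028)]
a=np.hstack([crop(t,100,250,110,110,3.6),crop(s,150,140,110,110,3.6)]);b=np.hstack([crop(t,440,260,110,110,3.6,f(.0015)),crop(s,350,355,110,110,3.6,f(-.0015))])
cv2.imwrite('pics/d2.png',cv2.resize(np.vstack([a,b]),(600,600)))"
```

```text
[array([  -3. , -378.9,    4.4]), np.float64(1.88)] [0.45828688 0.09039532 0.12484118] 0.9912954051353449 0.0
```

View pics/d2.png

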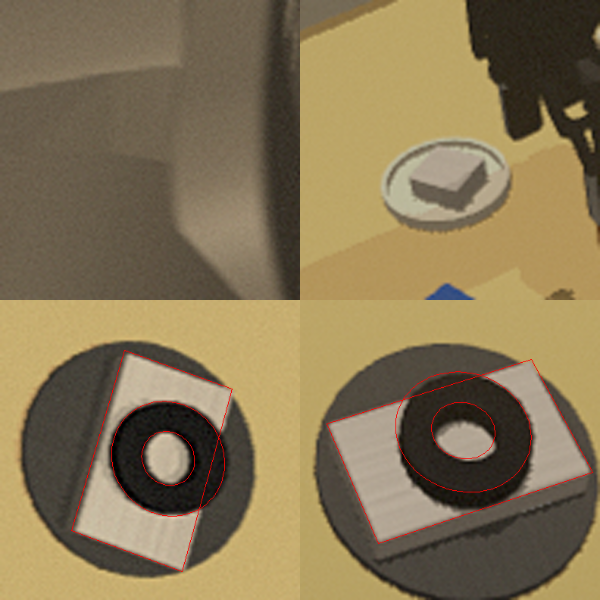

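The block lies flat in the dish. The ring with its hole is visible at about (0.4555, −0.289), and the overlay fits in both views. Going to the ring.

Call:
servo_tool(
  increments=[
    {"tx": 0, "ty": -0.06, "tz": 0, "roll": 0.6, "claw": 0.085},
    {"tx": 0, "ty": -0.12, "tz": 0, "roll": 1.2, "claw": 0.085},
    {"tx": -0.001, "ty": -0.18, "tz": 0, "roll": 1.9, "claw": 0.085},
    {"tx": -0.002, "ty": -0.24, "tz": 0, "roll": 1.9, "claw": 0.085},
    {"tx": -0.003, "ty": -0.3, "tz": 0, "roll": 1.9, "claw": 0.085},
  ],
)

```text
time: 18.23
tool_pos: [0.4587, -0.2092, 0.1244]
eef_rot: [179.9, 0.1, 160.6]
wrist_force: [0.9, -0.5, 0.7]
width: 0.998
finger_force: 0.0
```

Call:
servo_tool(
  increments=[
    {"tx": -0.02, "ty": -0.05, "tz": 0.01, "roll": 0, "claw": 0.085},
    {"tx": -0.02, "ty": -0.055, "tz": 0.02, "roll": 0, "claw": 0.085},
    {"tx": -0.02, "ty": -0.055, "tz": 0.02, "roll": 0, "claw": 0.085},
  ],
)

```text
time: 18.6
tool_pos: [0.4579, -0.2658, 0.103]
eef_rot: [179.9, -0.1, 160.4]
wrist_force: [-0.0, -0.2, -0.0]
width: 0.998
finger_force: 0.0
```

```bash
python3 -c "
from h import *
s=r.get_state();print(rel((.4555,-.289,.038),70.3),s['tool_pos'],s['width'])"
```

```text
[array([ -5.7, -22.8,  65. ]), np.float64(0.01)] [ 0.45789007 -0.26576292  0.10303041] 0.9975710866296467
```

Call:
servo_tool(
  increments=[
    {"tx": -0.006, "ty": -0.022, "tz": 0.01, "roll": 0, "claw": 0.085},
    {"tx": -0.006, "ty": -0.022, "tz": 0.03, "roll": 0, "claw": 0.085},
    {"tx": -0.006, "ty": -0.022, "tz": 0.04, "roll": 0, "claw": 0.085},
    {"tx": -0.006, "ty": -0.022, "tz": 0.04, "roll": 0, "claw": 0.085},
  ],
)

```text
time: 19.1
tool_pos: [0.4569, -0.2875, 0.0633]
eef_rot: [179.9, -0.1, 160.6]
wrist_force: [-0.3, 0.9, 0.4]
width: 0.995
finger_force: 0.0
```

```bash
python3 -c "
from h import *
s=r.get_state();print(rel((.4555,-.289,.027),70.3),s['tool_pos'],s['width'])
s=cam('side');t=cam('top')
cv2.imwrite('pics/r1.png',np.hstack([crop(t,440,230,110,140,3.6),crop(s,350,325,110,140,3.6)]))"
```

```text
[array([ 0.8, -1.9, 36.3]), np.float64(0.03)] [ 0.45693826 -0.28751068  0.06333234] 0.9952935699105268
```

View pics/r1.png

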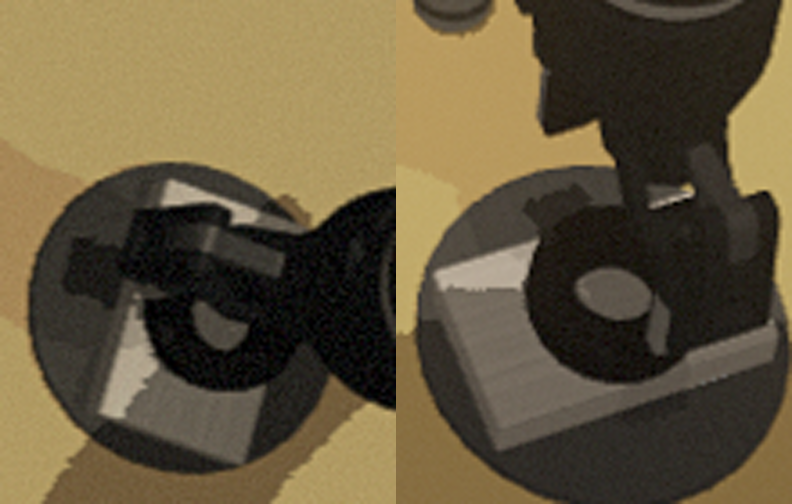

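The fingers straddle the ring in the side view: left tip at (548,130), right tip at (660,350). Descending.

Call:
servo_tool(
  increments=[
    {"tx": 0.0005, "ty": -0.002, "tz": 0.01, "roll": 0, "claw": 0.085},
    {"tx": 0.0005, "ty": -0.002, "tz": 0.02, "roll": 0, "claw": 0.085},
    {"tx": 0.0005, "ty": -0.002, "tz": 0.03, "roll": 0, "claw": 0.085},
    {"tx": 0.0005, "ty": -0.002, "tz": 0.034, "roll": 0, "claw": 0.085},
    {"tx": 0.0005, "ty": -0.002, "tz": 0.034, "roll": 0, "claw": 0.085},
  ],
)

```text
time: 19.82
tool_pos: [0.4553, -0.2911, 0.0293]
eef_rot: [180.0, -0.1, 160.4]
wrist_force: [-0.0, -0.3, -0.1]
width: 0.991
finger_force: 0.0
```

Call:
servo_tool(
  increments=[
    {"tx": 0, "ty": 0, "tz": 0, "roll": 0, "claw": 0.075},
    {"tx": 0, "ty": 0, "tz": 0, "roll": 0, "claw": 0.068},
    {"tx": 0, "ty": 0, "tz": 0, "roll": 0, "claw": 0.06},
    {"tx": 0, "ty": 0, "tz": 0, "roll": 0, "claw": 0.055},
    {"tx": 0, "ty": 0, "tz": 0, "roll": 0, "claw": 0.055},
  ],
)

```text
time: 20.45
tool_pos: [0.4558, -0.2912, 0.0306]
eef_rot: [180.0, 0.0, 160.4]
wrist_force: [-0.2, 0.1, 4.3]
width: 0.727
finger_force: 31.9
```

Call:
servo_tool(
  increments=[
    {"tx": 0, "ty": 0, "tz": -0.01, "roll": 0, "claw": 0.055},
    {"tx": 0, "ty": 0, "tz": -0.04, "roll": 0, "claw": 0.055},
    {"tx": 0, "ty": 0, "tz": -0.08, "roll": 0, "claw": 0.055},
    {"tx": -0.025, "ty": 0.042, "tz": -0.085, "roll": 0, "claw": 0.055},
    {"tx": -0.055, "ty": 0.09, "tz": -0.085, "roll": 0, "claw": 0.055},
  ],
)

```text
time: 21.08
tool_pos: [0.5385, -0.2254, 0.1167]
eef_rot: [180.0, 0.2, 160.2]
wrist_force: [0.8, -0.6, -0.6]
width: 0.729
finger_force: 33.3
```

Call:
servo_tool(
  increments=[
    {"tx": -0.025, "ty": 0.04, "tz": 0, "roll": 0, "claw": 0.055},
    {"tx": -0.045, "ty": 0.075, "tz": 0, "roll": 0, "claw": 0.055},
    {"tx": -0.0575, "ty": 0.0935, "tz": 0.0, "roll": 0, "claw": 0.055},
    {"tx": -0.0575, "ty": 0.0935, "tz": 0.02, "roll": 0, "claw": 0.055},
    {"tx": -0.0575, "ty": 0.0935, "tz": 0.03, "roll": 0, "claw": 0.055},
  ],
)

```text
time: 21.7
tool_pos: [0.62, -0.1577, 0.0826]
eef_rot: [-179.9, -0.2, 160.3]
wrist_force: [-0.2, -0.5, -2.0]
width: 0.729
finger_force: 33.3
```

Call:
servo_tool(
  increments=[
    {"tx": 0, "ty": 0, "tz": 0.01, "roll": 0, "claw": 0.055},
    {"tx": 0, "ty": 0, "tz": 0.01, "roll": 0, "claw": 0.055},
    {"tx": 0, "ty": 0, "tz": 0.01, "roll": 0, "claw": 0.055},
  ],
)

```text
time: 22.08
tool_pos: [0.6229, -0.1566, 0.0751]
eef_rot: [180.0, 0.0, 160.4]
wrist_force: [0.8, 0.6, -0.6]
width: 0.73
finger_force: 33.3
```

```bash
python3 -c "
from h import *
st=r.get_state();p=st['tool_pos'];print(rel((.623,-.155,.0085)),p,st['width'],st['finger_force'])
s=cam('side');t=cam('top')
f=lambda d:[circ((.623,-.155+d),.006,.034),circ((p[0],p[1]+.0008+d),.032,p[2]-.0025+.018),circ((p[0],p[1]+.0008+d),.015,p[2]-.0025+.018)]
cv2.imwrite('pics/s1.png',np.hstack([crop(t,350,160,110,140,3.6,f(.0015)),crop(s,370,225,110,140,3.6,f(-.0015))]))"
```

```text
[array([ 0.5,  1.5, 66.6])] [ 0.6229181  -0.15658823  0.07506421] 0.7303435797421945 33.3108139783144
```

View pics/s1.png

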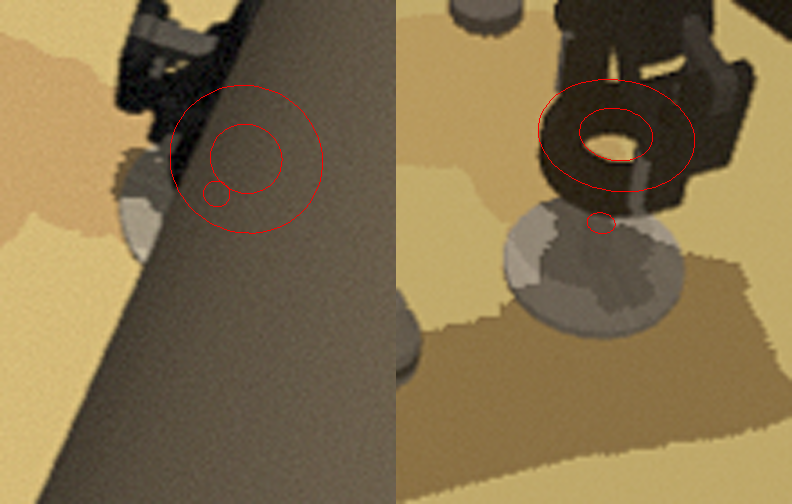

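The ring is held level, and the model outline matches in the side view. The pin overlay at (600,222) sits over the centre of the foot. Lowering in stages.

Call:
servo_tool(
  increments=[
    {"tx": 0, "ty": 0.001, "tz": 0.015, "roll": 0, "claw": 0.055},
    {"tx": 0, "ty": 0.001, "tz": 0.025, "roll": 0, "claw": 0.055},
    {"tx": 0, "ty": 0.001, "tz": 0.032, "roll": 0, "claw": 0.055},
    {"tx": 0, "ty": 0.001, "tz": 0.036, "roll": 0, "claw": 0.055},
    {"tx": 0, "ty": 0.001, "tz": 0.036, "roll": 0, "claw": 0.055},
  ],
)

```text
time: 22.8
tool_pos: [0.6231, -0.155, 0.0384]
eef_rot: [-180.0, -0.0, 160.4]
wrist_force: [0.9, 1.1, -0.8]
width: 0.73
finger_force: 33.3
```

Call:
servo_tool(
  increments=[
    {"tx": 0, "ty": 0, "tz": 0.003, "roll": 0, "claw": 0.055},
    {"tx": 0, "ty": 0, "tz": 0.006, "roll": 0, "claw": 0.055},
    {"tx": 0, "ty": 0, "tz": 0.009, "roll": 0, "claw": 0.055},
    {"tx": 0, "ty": 0, "tz": 0.012, "roll": 0, "claw": 0.055},
    {"tx": 0, "ty": 0, "tz": 0.012, "roll": 0, "claw": 0.055},
  ],
)

```text
time: 23.42
tool_pos: [0.6231, -0.1548, 0.0264]
eef_rot: [180.0, -0.0, 160.4]
wrist_force: [-0.1, 0.4, -0.9]
width: 0.727
finger_force: 33.3
```

Pin is in the hole with no contact force. Continuing to the foot.

Call:
servo_tool(
  increments=[
    {"tx": 0, "ty": 0, "tz": 0.005, "roll": 0, "claw": 0.055},
    {"tx": 0, "ty": 0, "tz": 0.01, "roll": 0, "claw": 0.055},
    {"tx": 0, "ty": 0, "tz": 0.014, "roll": 0, "claw": 0.055},
    {"tx": 0, "ty": 0, "tz": 0.016, "roll": 0, "claw": 0.055},
    {"tx": 0, "ty": 0, "tz": 0.016, "roll": 0, "claw": 0.055},
  ],
)

```text
time: 24.05
tool_pos: [0.6233, -0.1549, 0.0106]
eef_rot: [180.0, -0.0, 160.4]
wrist_force: [-0.4, -0.1, -0.4]
width: 0.729
finger_force: 33.3
```

Call:
servo_tool(
  increments=[
    {"tx": 0, "ty": 0, "tz": 0.001, "roll": 0, "claw": 0.055},
    {"tx": 0, "ty": 0, "tz": 0.002, "roll": 0, "claw": 0.055},
    {"tx": 0, "ty": 0, "tz": 0.002, "roll": 0, "claw": 0.055},
  ],
)

```text
time: 24.42
tool_pos: [0.6233, -0.1549, 0.0087]
eef_rot: [180.0, -0.0, 160.4]
wrist_force: [-0.1, 0.2, 0.2]
width: 0.729
finger_force: 33.3
```

Call:
servo_tool(
  increments=[
    {"tx": 0, "ty": 0, "tz": 0.001, "roll": 0, "claw": 0.055},
    {"tx": 0, "ty": 0, "tz": 0.0015, "roll": 0, "claw": 0.055},
    {"tx": 0, "ty": 0, "tz": 0.0015, "roll": 0, "claw": 0.055},
  ],
)

```text
time: 24.8
tool_pos: [0.6234, -0.155, 0.0086]
eef_rot: [180.0, -0.0, 160.4]
wrist_force: [-2.1, 1.1, 7.3]
width: 0.727
finger_force: 34.0
```

Call:
servo_tool(
  increments=[
    {"tx": 0, "ty": 0, "tz": -0.001, "roll": 0, "claw": 0.065},
    {"tx": 0, "ty": 0, "tz": -0.001, "roll": 0, "claw": 0.075},
    {"tx": 0, "ty": 0, "tz": -0.001, "roll": 0, "claw": 0.085},
    {"tx": 0, "ty": 0, "tz": -0.001, "roll": 0, "claw": 0.085},
    {"tx": 0, "ty": 0, "tz": -0.015, "roll": 0, "claw": 0.085},
  ],
)

```text
time: 25.42
tool_pos: [0.6223, -0.1546, 0.0216]
eef_rot: [-180.0, -0.2, 160.4]
wrist_force: [0.8, 0.3, 0.5]
width: 0.991
finger_force: 0.0
```

Call:
servo_tool(
  increments=[
    {"tx": 0, "ty": 0, "tz": -0.05, "roll": 0, "claw": 0.085},
    {"tx": 0, "ty": 0, "tz": -0.095, "roll": 0, "claw": 0.085},
    {"tx": 0.03, "ty": -0.048, "tz": -0.1, "roll": 0, "claw": 0.085},
    {"tx": 0.06, "ty": -0.095, "tz": -0.1, "roll": 0, "claw": 0.085},
    {"tx": 0.09, "ty": -0.142, "tz": -0.1, "roll": 0, "claw": 0.085},
  ],
)

```text
time: 26.05
tool_pos: [0.4899, -0.26, 0.1236]
eef_rot: [180.0, 0.1, 160.4]
wrist_force: [1.4, -1.4, -0.6]
width: 0.995
finger_force: 0.0
```

Call:
servo_tool(
  increments=[
    {"tx": 0.024, "ty": -0.038, "tz": 0, "roll": 0, "claw": 0.085},
    {"tx": 0.024, "ty": -0.038, "tz": 0.02, "roll": 0, "claw": 0.085},
    {"tx": 0.024, "ty": -0.038, "tz": 0.05, "roll": 0, "claw": 0.085},
    {"tx": 0.024, "ty": -0.038, "tz": 0.05, "roll": 0, "claw": 0.085},
  ],
)

```text
time: 26.55
tool_pos: [0.4543, -0.2857, 0.0714]
eef_rot: [180.0, -0.2, 160.4]
wrist_force: [-0.4, 0.0, 1.1]
width: 0.996
finger_force: 0.0
```

```bash
python3 -c "
from h import *
st=r.get_state();p=st['tool_pos'];print(rel((.4555,-.287,.012),70.3),p,st['width'],st['finger_force'])
s=cam('side')
f=lambda d:[circ((.623,-.155+d),.032,.024)]
cv2.imwrite('pics/s2.png',np.hstack([crop(s,370,225,110,140,3.6,f(-.0015)),crop(s,350,325,110,140,3.6)]))"
```

```text
[array([-1.8, -0.8, 59.4]), np.float64(0.01)] [ 0.45427198 -0.28572007  0.07142339] 0.9962099455692084 0.0
```

View pics/s2.png

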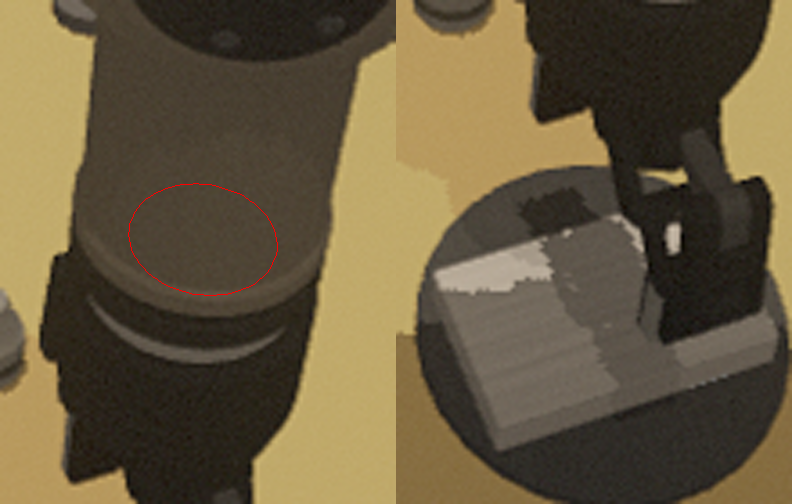

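The side crops show the fingers over the plate, straddling its width. The ring on the spindle is hidden behind the arm. That was my last picture, so from here I go by numbers.

Call:
servo_tool(
  increments=[
    {"tx": -0.001, "ty": 0, "tz": 0.02, "roll": 0, "claw": 0.085},
    {"tx": -0.001, "ty": 0, "tz": 0.035, "roll": 0, "claw": 0.085},
    {"tx": -0.001, "ty": 0, "tz": 0.048, "roll": 0, "claw": 0.085},
    {"tx": -0.001, "ty": 0, "tz": 0.056, "roll": 0, "claw": 0.085},
    {"tx": -0.001, "ty": 0, "tz": 0.056, "roll": 0, "claw": 0.085},
  ],
)

```text
time: 27.22
tool_pos: [0.4563, -0.2866, 0.0158]
eef_rot: [180.0, -0.1, 160.4]
wrist_force: [0.1, -0.5, 0.5]
width: 0.991
finger_force: 0.0
```

Call:
servo_tool(
  increments=[
    {"tx": 0, "ty": 0, "tz": 0.003, "roll": 0, "claw": 0.085},
    {"tx": 0, "ty": 0, "tz": 0.003, "roll": 0, "claw": 0.085},
  ],
)

```text
time: 27.48
tool_pos: [0.4566, -0.2868, 0.0134]
eef_rot: [180.0, 0.0, 160.4]
wrist_force: [-0.2, 0.5, -0.4]
width: 0.995
finger_force: 0.0
```

Call:
servo_tool(
  increments=[
    {"tx": 0, "ty": 0, "tz": 0.001, "roll": 0, "claw": 0.075},
    {"tx": 0, "ty": 0, "tz": 0.001, "roll": 0, "claw": 0.068},
    {"tx": 0, "ty": 0, "tz": 0.001, "roll": 0, "claw": 0.06},
    {"tx": 0, "ty": 0, "tz": 0.001, "roll": 0, "claw": 0.055},
    {"tx": 0, "ty": 0, "tz": 0.001, "roll": 0, "claw": 0.055},
  ],
  grip_force=80,
)

```text
time: 28.1
tool_pos: [0.4566, -0.2873, 0.0133]
eef_rot: [180.0, 0.0, 160.4]
wrist_force: [-1.5, 1.5, 7.7]
width: 0.747
finger_force: 87.3
```

Call:
servo_tool(
  increments=[
    {"tx": 0, "ty": 0, "tz": 0, "roll": 0, "claw": 0.055},
    {"tx": 0, "ty": 0, "tz": -0.004, "roll": 0, "claw": 0.055},
    {"tx": 0, "ty": 0, "tz": -0.012, "roll": 0, "claw": 0.055},
    {"tx": 0, "ty": 0, "tz": -0.015, "roll": 0, "claw": 0.055},
    {"tx": 0, "ty": 0, "tz": -0.015, "roll": 0, "claw": 0.055},
  ],
)

```text
time: 28.72
tool_pos: [0.4568, -0.2867, 0.0274]
eef_rot: [180.0, 0.0, 160.4]
wrist_force: [-0.7, 0.1, -3.2]
width: 0.741
finger_force: 88.6
```

```bash
python3 -c "
from h import *
st=r.get_state();print(rel((.643,.1355,.10),85.2),st['tool_pos'],st['width'],st['finger_force'],st['wrist_force'],st['moment'])"
```

```text
[array([-34.2, 460.2, -72.5]), np.float64(-1.48)] [ 0.4567581  -0.28667052  0.02744432] 0.741387801922447 88.55186462402344 [-0.72376401  0.14288366 -3.23321659] [-0.05302085  0.01536045  0.03600304]
```

Call:
servo_tool(
  increments=[
    {"tx": 0, "ty": 0, "tz": -0.035, "roll": 0, "claw": 0.055},
    {"tx": 0, "ty": 0, "tz": -0.08, "roll": 0, "claw": 0.055},
    {"tx": -0.003, "ty": 0.04, "tz": -0.083, "roll": 0, "claw": 0.055},
    {"tx": -0.007, "ty": 0.09, "tz": -0.083, "roll": 0, "claw": 0.055},
    {"tx": -0.01, "ty": 0.14, "tz": -0.083, "roll": 0, "claw": 0.055},
  ],
)

```text
time: 29.35
tool_pos: [0.5133, -0.1569, 0.1103]
eef_rot: [180.0, 0.0, 160.4]
wrist_force: [0.5, -0.1, -2.8]
width: 0.741
finger_force: 90.2
```

Call:
servo_tool(
  increments=[
    {"tx": -0.004, "ty": 0.055, "tz": 0, "roll": 0, "claw": 0.055},
    {"tx": -0.008, "ty": 0.11, "tz": 0, "roll": 0, "claw": 0.055},
    {"tx": -0.012, "ty": 0.165, "tz": 0, "roll": -0.5, "claw": 0.055},
    {"tx": -0.016, "ty": 0.22, "tz": 0, "roll": -1, "claw": 0.055},
    {"tx": -0.02, "ty": 0.27, "tz": 0, "roll": -1.4, "claw": 0.055},
  ],
)

```text
time: 29.98
tool_pos: [0.6223, 0.0918, 0.1098]
eef_rot: [180.0, -0.0, 174.6]
wrist_force: [0.7, -0.0, -2.7]
width: 0.743
finger_force: 90.2
```

Call:
servo_tool(
  increments=[
    {"tx": 0, "ty": 0.02, "tz": 0.0, "roll": 0, "claw": 0.055},
    {"tx": 0.0, "ty": 0.03, "tz": 0.01, "roll": 0, "claw": 0.055},
    {"tx": 0, "ty": 0.03, "tz": 0.02, "roll": 0, "claw": 0.055},
    {"tx": 0, "ty": 0.03, "tz": 0.02, "roll": 0, "claw": 0.055},
  ],
)

```text
time: 30.48
tool_pos: [0.6235, 0.1167, 0.0887]
eef_rot: [-179.9, -0.2, 174.3]
wrist_force: [-0.6, 0.2, -3.4]
width: 0.741
finger_force: 90.1
```

```bash
python3 -c "
from h import *
st=r.get_state();print(rel((.643,.1355,.009),85.2),st['tool_pos'],st['width'],st['finger_force'],st['wrist_force'])"
```

```text
[array([-17.8,  20.8,  79.6]), np.float64(-0.09)] [0.62350912 0.11672191 0.08870759] 0.7409261255593416 90.13916015625 [-0.59419407  0.18864659 -3.39025471]
```

Call:
servo_tool(
  increments=[
    {"tx": -0.018, "ty": 0.021, "tz": 0.015, "roll": -0.09, "claw": 0.055},
    {"tx": -0.018, "ty": 0.021, "tz": 0.035, "roll": -0.09, "claw": 0.055},
    {"tx": -0.018, "ty": 0.021, "tz": 0.05, "roll": -0.09, "claw": 0.055},
    {"tx": -0.018, "ty": 0.021, "tz": 0.058, "roll": -0.09, "claw": 0.055},
    {"tx": -0.018, "ty": 0.021, "tz": 0.058, "roll": -0.09, "claw": 0.055},
  ],
)

```text
time: 31.1
tool_pos: [0.6443, 0.1376, 0.0316]
eef_rot: [-180.0, -0.1, 175.3]
wrist_force: [0.4, 0.1, -2.7]
width: 0.743
finger_force: 90.2
```

```bash
python3 -c "
from h import *
st=r.get_state();print(rel((.643,.1355,.009),85.2),st['tool_pos'],st['width'],st['wrist_force'])"
```

```text
[array([ 1.1, -2.2, 22.7]), np.float64(0.01)] [0.6443228  0.13761225 0.03164822] 0.7428852888894328 [ 0.41297931  0.08636689 -2.72566615]
```

Call:
servo_tool(
  increments=[
    {"tx": 0.001, "ty": -0.002, "tz": 0.006, "roll": 0, "claw": 0.055},
    {"tx": 0.001, "ty": -0.002, "tz": 0.012, "roll": 0, "claw": 0.055},
    {"tx": 0.001, "ty": -0.002, "tz": 0.017, "roll": 0, "claw": 0.055},
    {"tx": 0.001, "ty": -0.002, "tz": 0.02, "roll": 0, "claw": 0.055},
    {"tx": 0.001, "ty": -0.002, "tz": 0.02, "roll": 0, "claw": 0.055},
  ],
)

```text
time: 31.72
tool_pos: [0.6437, 0.1367, 0.012]
eef_rot: [-180.0, -0.0, 175.3]
wrist_force: [-0.5, 0.4, -3.5]
width: 0.745
finger_force: 90.2
```

Call:
servo_tool(
  increments=[
    {"tx": 0, "ty": 0, "tz": 0.001, "roll": 0, "claw": 0.055},
    {"tx": 0, "ty": 0, "tz": 0.002, "roll": 0, "claw": 0.055},
    {"tx": 0, "ty": 0, "tz": 0.002, "roll": 0, "claw": 0.055},
  ],
)

```text
time: 32.1
tool_pos: [0.6439, 0.1367, 0.0103]
eef_rot: [180.0, -0.0, 175.3]
wrist_force: [-0.5, 0.2, -2.3]
width: 0.743
finger_force: 90.2
```

Call:
servo_tool(
  increments=[
    {"tx": 0, "ty": 0, "tz": 0.001, "roll": 0, "claw": 0.055},
    {"tx": 0, "ty": 0, "tz": 0.002, "roll": 0, "claw": 0.055},
    {"tx": 0, "ty": 0, "tz": 0.002, "roll": 0, "claw": 0.055},
  ],
)

```text
time: 32.48
tool_pos: [0.644, 0.1367, 0.0094]
eef_rot: [180.0, 0.0, 175.3]
wrist_force: [-3.7, -0.2, 6.0]
width: 0.746
finger_force: 91.1
```

Contact on the tray floor. Release, then lift.

Call:
servo_tool(
  increments=[
    {"tx": 0, "ty": 0, "tz": -0.001, "roll": 0, "claw": 0.066},
    {"tx": 0, "ty": 0, "tz": -0.001, "roll": 0, "claw": 0.075},
    {"tx": 0, "ty": 0, "tz": -0.001, "roll": 0, "claw": 0.085},
    {"tx": 0, "ty": 0, "tz": -0.001, "roll": 0, "claw": 0.085},
    {"tx": 0, "ty": 0, "tz": -0.01, "roll": 0, "claw": 0.085},
  ],
)

```text
time: 33.1
tool_pos: [0.6432, 0.1365, 0.0179]
eef_rot: [-180.0, -0.1, 175.3]
wrist_force: [-0.7, -0.5, -0.2]
width: 0.996
finger_force: 0.0
```

Call:
servo_tool(
  increments=[
    {"tx": 0, "ty": 0, "tz": -0.05, "roll": 0, "claw": 0.085},
    {"tx": 0, "ty": 0, "tz": -0.1, "roll": 0, "claw": 0.085},
    {"tx": 0.0, "ty": 0.05, "tz": -0.15, "roll": 0, "claw": 0.085},
    {"tx": 0, "ty": 0.11, "tz": -0.15, "roll": 0, "claw": 0.085},
    {"tx": 0, "ty": 0.17, "tz": -0.15, "roll": 0, "claw": 0.085},
  ],
)

```text
time: 33.72
tool_pos: [0.6587, 0.3067, 0.1711]
eef_rot: [179.9, 0.2, 175.3]
wrist_force: [1.2, 0.0, 0.2]
width: 0.995
finger_force: 0.0
```

Call:
servo_tool(
  increments=[
    {"tx": 0.04, "ty": 0.04, "tz": 0, "roll": 0, "claw": 0.085},
    {"tx": 0.08, "ty": 0.08, "tz": 0, "roll": 0, "claw": 0.085},
    {"tx": 0.12, "ty": 0.12, "tz": 0, "roll": 0, "claw": 0.085},
    {"tx": 0.16, "ty": 0.16, "tz": 0, "roll": 0, "claw": 0.085},
    {"tx": 0.2, "ty": 0.2, "tz": 0, "roll": 0, "claw": 0.085},
  ],
)

```text
time: 34.35
tool_pos: [0.4734, 0.522, 0.1692]
eef_rot: [179.9, 0.0, 175.3]
wrist_force: [0.3, 0.5, 0.1]
width: 0.994
finger_force: 0.0
```

```bash
cat > chk.py <<'E'
from h import *
print(r.get_state()['tool_pos'])
t=cam('top');s=cam('side')
def bl(c,ctr,z,rad,lo,hi):
    "largest blob with grey in [lo,hi] around ctr -> world min-area rect at height z"
    g=cv2.GaussianBlur(cv2.cvtColor(c['pixels'],cv2.COLOR_RGB2GRAY),(3,3),0)
    m=np.zeros_like(g); u=pix(c,[*ctr,z])[0]; cv2.circle(m,(int(u[0]),int(u[1])),rad,255,-1)
    b=((g>=lo)&(g<=hi)&(m>0)).astype(np.uint8)
    cs=cv2.findContours(b,cv2.RETR_EXTERNAL,cv2.CHAIN_APPROX_NONE)[0]
    if not cs: return None
    W=(world(c,max(cs,key=cv2.contourArea)[:,0],z)[:,:2]*1000).astype(np.float32)
    q=cv2.minAreaRect(W); return np.round([*q[0],*q[1],q[2]],1)
for c,n in((t,'top'),(s,'side')):
    print(n,'ring',bl(c,(.623,-.155),.024,30,0,55),'plate',bl(c,(.643,.1355),.024,55,115,255),'block',bl(c,(.459,.259),.022,17,0,255))
    g=cv2.cvtColor(c['pixels'],cv2.COLOR_RGB2GRAY)
    for nm,P in(('plate',(.643,.1355,.024)),('tray',(.585,.17,.004)),('ring',(.623,-.132,.024)),('pin',(.623,-.155,.034)),('foot',(.623,-.118,.006))):
        u,v=pix(c,P)[0].astype(int); print(nm,u,v,g[v-1:v+2,u-1:u+2].mean().round())
E
python3 chk.py
```

```text
[0.47342159 0.5219627  0.16920932]
top ring [ 620.7 -153.6   61.5   63.6   88.7] plate [646.5 137.1 187.5 180.7  46.3] block [460.1 259.6  53.3  51.3  79.2]
plate 233 201 163.0
tray 214 238 92.0
ring 395 214 24.0
pin 410 213 132.0
foot 385 217 138.0
side ring [ 618.  -160.7   72.3   59.8   36.5] plate [653.  149.3 322.  205.1  52. ] block [459.7 263.   97.   60.9  68.3]
plate 321 193 153.0
tray 285 204 95.0
ring 414 281 45.0
pin 425 285 138.0
foot 407 284 110.0
```

The ring is over the pin: its top-view centre is within 2 mm and the pin is visible in the hole. One refined check of the plate against the tray.

Run:
```python
from h import *
for n in('top','side'):
    c=cam(n); im=cv2.GaussianBlur(c['pixels'],(3,3),0).astype(int); g=im.mean(2); neutral=(im[:,:,0]-im[:,:,2])<(30)
    m=np.zeros(g.shape,np.uint8); cv2.fillPoly(m,[pix(c,rect((.643,.1355),-4.8,.15,.106,.012)).astype(int)],1)
    for nm,b,z in(('plate',(g>125)&neutral,.024),('traydark',(g<115),.008)):
        cs=cv2.findContours((b&(m>0)).astype(np.uint8),cv2.RETR_EXTERNAL,cv2.CHAIN_APPROX_NONE)[0]
        q=cv2.minAreaRect((world(c,max(cs,key=cv2.contourArea)[:,0],z)[:,:2]*1000).astype(np.float32)); print(n,nm,np.round([*q[0],*q[1],q[2]],1))
```

```text
top plate [627.2 135.9  60.1  78.4  85.7]
top traydark [642.8 136.3  97.9 140.4  85.2]
side plate [611.5 112.1  14.2  15.4  76. ]
side traydark [643.  135.2  97.  142.3  84.9]
```

Run:
```python
from h import *
t=np.radians(-4.8);ex=np.array([np.cos(t),np.sin(t)]);ey=np.array([-ex[1],ex[0]])
for n,d in(('top',.0015),('side',-.0015)):
    c=cam(n); g=cv2.cvtColor(c['pixels'],cv2.COLOR_RGB2GRAY).astype(np.float32)
    for nm,e,o,L in(('x',ex,ey,.075),('y',ey,ex,.053)):
        a=np.arange(-L,L+.001,.003); P=sum(cv2.remap(g,*[q.astype(np.float32).reshape(1,-1) for q in pix(c,np.c_[np.array([.643,.1355+d])+np.outer(a,e)+k*o,np.full(len(a),.024)]).T],cv2.INTER_LINEAR)[0] for k in(-.015,-.008,0,.008,.015))/5
        print(n,nm,' '.join(f'{1000*x:.0f}:{v:.0f}' for x,v in zip(a,P)))
```

```text
top x -75:152 -72:87 -69:90 -66:95 -63:94 -60:76 -57:64 -54:161 -51:169 -48:168 -45:167 -42:167 -39:166 -36:165 -33:165 -30:165 -27:165 -24:164 -21:165 -18:165 -15:163 -12:164 -9:163 -6:162 -3:163 0:162 3:162 6:163 9:162 12:163 15:161 18:162 21:163 24:163 27:163 30:163 33:162 36:162 39:163 42:162 45:162 48:161 51:164 54:100 57:84 60:56 63:94 66:150 69:151 72:149 75:149
top y -53:152 -50:95 -47:82 -44:90 -41:85 -38:55 -35:63 -32:146 -29:167 -26:164 -23:164 -20:167 -17:166 -14:163 -11:166 -8:162 -5:164 -2:163 1:165 4:164 7:163 10:164 13:163 16:163 19:164 22:163 25:165 28:161 31:138 34:88 37:76 40:72 43:116 46:151 49:149 52:148
side x -75:78 -72:96 -69:96 -66:91 -63:84 -60:84 -57:88 -54:133 -51:155 -48:154 -45:154 -42:153 -39:154 -36:154 -33:153 -30:154 -27:154 -24:153 -21:153 -18:153 -15:153 -12:153 -9:153 -6:153 -3:153 0:153 3:154 6:153 9:153 12:153 15:154 18:154 21:154 24:154 27:154 30:154 33:153 36:153 39:154 42:154 45:153 48:154 51:155 54:127 57:88 60:131 63:157 66:156 69:156 72:156 75:155
side y -53:90 -50:71 -47:85 -44:89 -41:88 -38:89 -35:87 -32:111 -29:148 -26:153 -23:152 -20:152 -17:155 -14:153 -11:152 -8:154 -5:151 -2:151 1:152 4:153 7:153 10:152 13:153 16:153 19:154 22:153 25:154 28:153 31:152 34:152 37:156 40:156 43:157 46:156 49:156 52:156
```

The plate spans −55 to +54 mm along the tray and −33 to +32 mm across it, so it is centred and aligned to about 1 mm. Everything is in place and the arm is clear.

```bash
python3 -c "
from rig import r
print(r.get_state()['joint_velocities'].round(1)); print(r.job_done())"
```

```text
[ 1.1 -0.   0.7  0.2 -0.3 -0.   0. ]
the job is handed in; nothing more can be done
None
```

The job is handed in at about 35 s of the 99 s allowed: the weight is on the pedestal, the block in the dish, the ring over the pin and the plate lengthwise in the tray. All four are released, and my last checks put the ring and plate within about 2 mm of centre; the verdict was not shown.

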